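Refit the cover of the air filter box and lock its quarter-turn stud

TASK

The filter has been changed, so close the air filter box again: lay the loose cover on the box between the two guides, slide its tongue well in under the keeper, and ease it lengthwise until the stud finds its slot. Then push the wing stud in and turn it a quarter turn clockwise so that it locks. The slotted plate floats lengthwise, so feel for it and press gently, without straining the thin cover or the box, and leave the cutters and the pitch block where they are.

Things in the scene. Friction and masses are not known exactly. Their poses are not given: they have to be found in the camera images.
- filter_box: Grey sheet-steel air filter box, fixed to the desk, 170 (x) x 120 (y) mm, flat top at 62 mm. Origin: centre of the underside; +x along the box to the keeper, z up; brass ports and gauge on the -x end. Opening over the filter: x -18..38, y -27..27 mm. Cover in place: flat on the top with the same yaw, cover origin at x -16..-4 (as the slot lies), y 0, z 62 mm.
- guides (a point): Middle between the two guide beads on the box top (box x -12, y 0, z 62 mm). The beads run along box x from -71 to 47 mm, at y 38..44 mm on either side, 5 mm high, round-topped. The cover lies between them with 2 mm to spare on each side.
- keeper_stop (a point): Foot of the stop wall inside the keeper, on the box top at box x 67.5, y 0 mm: the tongue cannot go farther. The keeper is a bridge across the far end (x 49..73 mm): flat underside 5 mm and top 8 mm above the box top, 47 mm clear between its legs; in front a short upturned lip (x 43..50, up to 11 mm above the box top).
- cover: Loose grey sheet-steel cover, about 160 g with its stud: plate 112 (x -56..56) x 72 (y) x 3 mm, and a 40 mm wide, 3 mm thick tongue reaching to x = 70 mm. Origin: centre of the plate's underside; +x to the tongue, z up. The stud is captive in a boss 30 mm wide, 8 mm high, at x -34, y 0 mm. With the stud out nothing stands below the underside.
- tongue_tip (a point): Middle of the tongue's far end, at the underside: x = 70 mm of the cover.
- wing (a point): Centre of the stud's dark steel wing, the grip: 9 mm thick (own x), 32 mm long (own y), 18 mm high; own z up is the stud's axis. Stud out: centre 32 mm above the cover's underside (bottom 23, top 41 mm); it sinks 13 mm at most. The cover can be lifted and carried by it. At wing_turn 0 its axes are the cover's: the wing stands across the cover.
- cross_pin (a point): Centre of the stud's cross pin, 28 mm below the wing's centre on the stud's axis; the pin is 5 mm thick and 18 mm long, parallel to the wing.
- stud_push (a joint): How far the stud is pushed in (m): 0 out; hard stop at 0.013. A spring pushes it out: 2 N at 0, 0.4 N more per mm, 7.2 N at the stop. On the box the pin meets the plate at 0.0015; in the slot it goes on down and cannot turn; from 0.011 on it is below the plate and turns; after the quarter turn the spring lifts it into a detent notch, where it rests at about 0.009.
- wing_turn (a joint): Angle of the wing (rad), growing clockwise seen from above: 0 open, wing across the cover (a stop; it starts there); about 1.57 locked, wing along the cover (stop at 1.62). Slight friction, 0.03 N m.
- cutters: Bystander: side cutters with yellow and navy grips, lying, 54 x 135 x 12 mm, origin under the middle. Leave them.
- pitch_block: Bystander: round wooden dop with black pitch on top, 52 mm wide, 36 mm high, origin under its centre. Leave it.
- window (a point): Centre of the window in the box top (box x -44, y 0, z 62 mm) in which the floating steel receptacle plate lies flush. Its slot, 7.5 mm along box x, 23 mm along y, may lie anywhere within 6 mm of this point along box x; the plate is held by 8 N of friction. The slot takes the cross pin only with the wing across the box and the stud within about 1 mm of its middle along x.

How it is judged (in metres and radians):
On the way, in this order (a step that is already met when the one before it is completed fails the run):
1. the cover lies flat on the box between the guides with its tongue at least 3 mm in under the keeper (tip within 15.5 mm of the stop), the stud not yet pushed through (less than 8 mm) nor turned (x of tongue_tip in the frame of keeper_stop between -0.0155 and 0.002 m and y of tongue_tip in the frame of keeper_stop between -0.006 and 0.006 m and z of tongue_tip in the frame of keeper_stop below 0.003 m and z of cover in the frame of filter_box between 0.06 and 0.0645 m and angle between the z axis of cover and the z axis of filter_box, either way round below 0.05 rad and value of joint stud_push below 0.008 m and value of joint wing_turn below 0.4 rad), for 0.1 s.
2. the stud's cross pin is pushed down through the slot (pin centre at least 6 mm below the box top) before the wing is turned (z of cross_pin in the frame of window below -0.006 m and horizontal distance between cross_pin and window below 0.008 m and value of joint wing_turn below 1 rad), for 0.05 s.
At the end, for the whole second after the job is handed in: The cover lies flat on the box top (2 mm, 0.03 rad) between the guides, tongue under the keeper with its tip within 15.5 mm of the stop; the cross pin is below the box top, the wing turned at least 1.35 rad clockwise and sprung back into its detent (stud_push under 10.7 mm); all at rest (x of tongue_tip in the frame of keeper_stop between -0.0155 and 0.002 m and y of tongue_tip in the frame of keeper_stop between -0.006 and 0.006 m and z of tongue_tip in the frame of keeper_stop below 0.002 m and z of cover in the frame of filter_box between 0.06 and 0.064 m and angle between the z axis of cover and the z axis of filter_box, either way round below 0.03 rad and angle between the x axis of cover and the x axis of filter_box, either way round below 0.08 rad and value of joint wing_turn above 1.35 rad and z of cross_pin in the frame of window below -0.004 m and horizontal distance between cross_pin and window below 0.008 m and value of joint stud_push below 0.0107 m and linear speed of cover below 0.01 m/s); the robot touches nothing.
It fails at once if the cover and its stud together press or knock against the filter box with more than 30 N (locked, the spring alone makes about 12 N) (contact force between cover and filter_box above 30 N).
It fails at once if the robot itself pushes on the filter box with more than 15 N (contact force between any of the fingers, the arm and filter_box above 15 N).
It fails at once if cutters or pitch block moved more than 20 mm (distance of any of cutters, pitch_block from where it was at the start of the episode above 0.02 m).
It also fails if it takes over 72 s, if anything falls off the work surface, if the arm or the gripper's body presses on something with over 40 N, if the wrist force passes 120 N, or if a joint passes its speed limit or range.

ROBOT

A 6-joint arm with a two-finger parallel gripper is mounted at the origin on a cart in front of the work surface, level with it; the furniture and walls round the work are solid. World frame = base frame: x ahead of the robot, y to its left, z up, the work surface at z = 0. Lengths are in mm, angles in degrees, forces in N, time in s.
With the tool pointing down it reaches from about 300 to 850 mm from the base axis. Payload 4.2 kg.
Tool frame: the origin (TCP) lies between the finger pads; the fingertips stand 19 mm ahead of it and the grasp point (between the pads) is the TCP (env.tips_ahead is the distance from the TCP to the fingertips, in mm); z points along the fingers, y is the direction in which the jaws open and shut (so a half turn about z gives the same grasp; the last joint's range is limited). The gripper opens to 91 mm and grips with 3 to 60 N. Pads are 32 mm wide; open, the fingers measure 118 mm over their backs; the gripper's body (76 mm by 178 mm) begins 60 mm behind the grasp point.
Start: joints at [65.489, 18.312, 89.639, -0, 72.044, -1.146], TCP at [228.043, 527.861, 232.976] pointing down, gripper open.
Joint ranges: [-177.97, 177.97], [-48.28, 115.42], [12.27, 149.76], [-77.06, 257.06], [2.81, 150.46], [-146.56, 146.56]. Speed limits (degrees/s): [147.25, 147.25, 180, 180, 180, 180].

INTERFACE

Orientations are given as [roll, pitch, yaw] about the fixed x, y, z axes, in that order (R = Rz(yaw) Ry(pitch) Rx(roll)).
In Python, from workcell import telemetry, viewer, job_done, env gives the robot as it stands. The module is installed in compiled form; this text tells all that it offers.
- The arm moves only by the shell command python3 -m jog 'ROWS' [FORCE]. ROWS is JSON, a list of rows, each a list of 3 entries, a list of its own where there are three numbers: the shift along the tool's x, y, z in cm, then the turn about the tool's z in degrees, then the opening, from 0 (shut) to 1 (fully open). A call has 1 to 10 rows; each row shifts and turns the pose as measured when the row begins, along the tool's axes as they then stand; what a row does not reach is not made up. A row lasts 1/8 s, in which the tool goes at most 62.5 mm and 10.7 degrees, less where a joint would pass 70% of its speed; a pose out of reach is approached as far as the arm can. A call is refused whole if a number of a shift passes 6.25 or a number of a turn 10.7, either way. A call with a gripper value outside its range is refused whole. The fingers move at their own pace and stop on an object; FORCE is the grip in N (left out, the last holds). Time passes only in rows, so rows that do not move let the fingers close. It gives the time, the measured TCP pose, the force and the opening at its end, in the units of the state.
- telemetry.state(): the state, without advancing time (a new reading comes with each control period).
- viewer.grab_frame(name): name is "side" or "top" or "wrist"; returns a dict with "color" (384x512x3 uint8, red, green, blue), "K" (3x3 intrinsics, pixels), "rvec" (rotation vector, rad) and "tvec" (3), from world to camera coordinates, as OpenCV has them. Camera axes: x right, y down, z forward; pixel columns grow to the right and rows downward; lengths in mm; the calibration is good to about 2 mm. The wrist camera is an equidistant fisheye: a pixel r from the principal point sees the ray r / f radians off the axis. A picture is of the moment at which its call begins. There is no depth.
- job_done(): hands the job in, once; it reports no verdict.
The state is a dict: "time_s": time; "qpos": joint angles; "qvel": joint speeds; "effort": joint torques, N m; "ee_pos": TCP position; "ee_rot": TCP orientation; "force": force on the tool from outside, world axes, zero at the start; "torque": the same for the moment, N m; "gripper_width": finger opening in mm.
Only numpy, scipy, OpenCV 4.12 (cv2) and the standard library are available. Lean on these libraries where they do the work, as an engineer would, in place of code of your own. Each camera call takes 0.05 s, during which the arm holds its last target. There are 200 camera calls.

## Working session

There is one attempt and no reset: what is moved stays moved. The work goes in short steps, Python scripts to look and compute and a shell command to move; the robot and the scene stay as the last step left them, time stands still between calls to the robot, and variables do not carry over. Pictures are saved under pics/ and viewed, about 8 in all and at most 12, crops included, and the job is handed in when it is done.

```bash
mkdir -p pics; python3 - <<'E'
from workcell import telemetry, viewer, env
import cv2, numpy as np
print(telemetry.state())
for n in ("side","top","wrist"):
    f=viewer.grab_frame(n)
    cv2.imwrite(f"pics/{n}0.png",f["color"][:,:,::-1])
    np.savez(f"pics/{n}0.npz",**f); print(n,f["K"].tolist(),f["rvec"],f["tvec"])
a=[cv2.imread(f"pics/{n}0.png") for n in ("side","top")]
cv2.imwrite("pics/top0x.png",cv2.resize(a[1],(800,600),interpolation=cv2.INTER_CUBIC))
cv2.imwrite("pics/side0x.png",cv2.resize(a[0],(800,600),interpolation=cv2.INTER_CUBIC))
E
```

```text
{'time_s': 0.0, 'qpos': array([ 6.54896431e+01,  1.83517376e+01,  8.97077095e+01, -1.77064597e-03,
        7.20443084e+01, -1.14595598e+00]), 'qvel': array([-0.0130645 ,  0.08061231,  0.05947664,  0.01024543,  0.01996408,
       -0.01967213]), 'effort': array([ 3.78230188e-04, -4.12463307e+01, -2.31979269e+01,  7.27508054e-02,
        4.56269877e-02, -1.33618942e-04]), 'ee_pos': array([227.83870208, 527.40491933, 232.1104625 ]), 'ee_rot': array([-1.79896232e+02, -3.91965694e-04,  1.56636146e+02]), 'force': array([-0.38162986, -0.68789074,  0.0399516 ]), 'torque': array([-0.00956241,  0.03241015, -0.00305027]), 'gripper_width': 91.1261044243665}
side [[468.7673461196793, 0.0, 256.79926514525306], [0.0, 468.7673461196793, 187.95037184467094], [0.0, 0.0, 1.0]] [ 1.85581204 -2.06588079  0.49032891] [-25.35080136 600.23632905 621.6003302 ]
top [[431.00423944377127, 0.0, 257.52956483811676], [0.0, 431.00423944377127, 189.218532864671], [0.0, 0.0, 1.0]] [ 2.16204236 -2.18810185  0.0257767 ] [-78.12740877 632.31672315 882.22242331]
wrist [[297.3186396354542, 0.0, 254.87163807092912], [0.0, 297.3186396354542, 191.28200997163626], [0.0, 0.0, 1.0]] [-2.44795151 -1.61100108 -0.19301182] [-573.37167311  -27.05736507  390.58350025]
```

View pics/top0x.png

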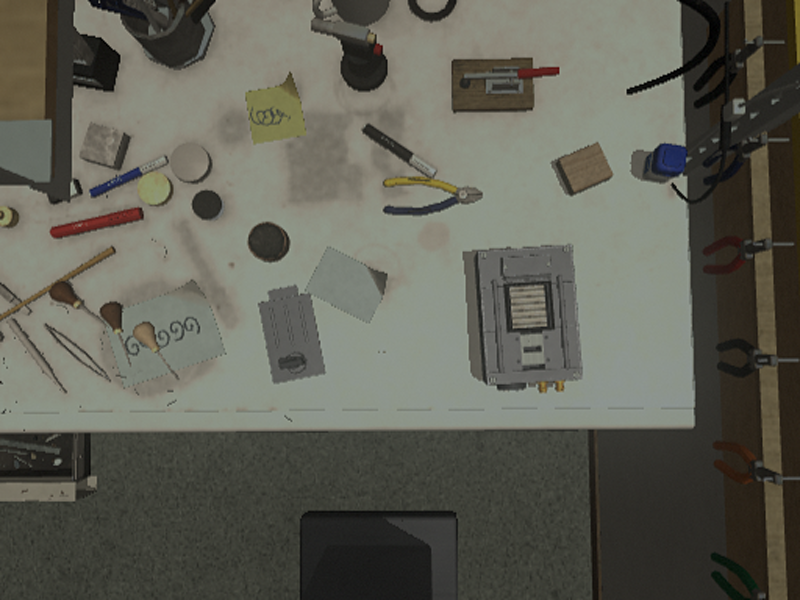

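View pics/side0x.png

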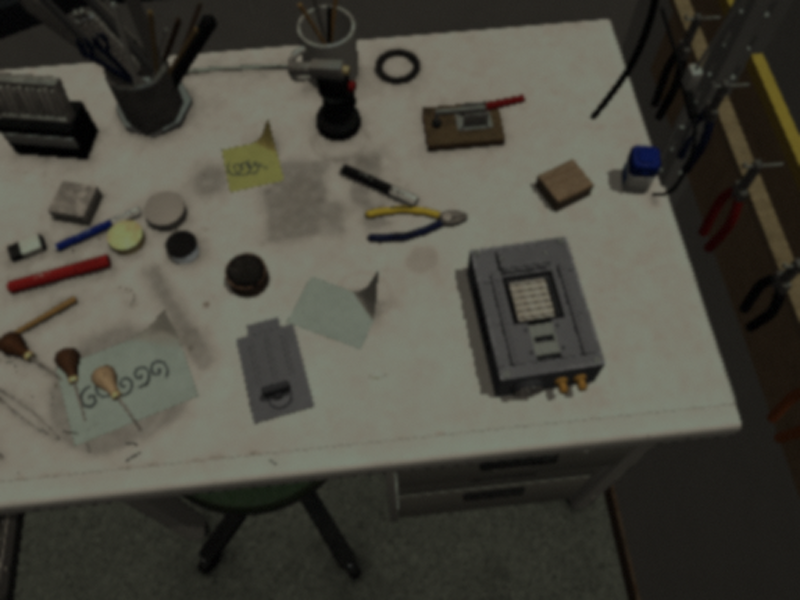

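```bash
cat > h.py <<'E'
import numpy as np, cv2
from scipy.optimize import least_squares
from scipy.spatial.transform import Rotation as Rn
def load(n): return dict(np.load(f"pics/{n}.npz"))
def proj(f,P,fish=False):
    P=np.atleast_2d(P).astype(float); R=cv2.Rodrigues(f["rvec"])[0]
    c=P@R.T+f["tvec"].ravel(); K=f["K"]
    if fish:
        r=np.hypot(c[:,0],c[:,1]); t=np.arctan2(r,c[:,2]); s=t/np.maximum(r,1e-9)
        return np.c_[K[0,0]*s*c[:,0]+K[0,2],K[1,1]*s*c[:,1]+K[1,2]]
    return np.c_[K[0,0]*c[:,0]/c[:,2]+K[0,2],K[1,1]*c[:,1]/c[:,2]+K[1,2]]
def place(p,P): # p=[x,y,z,yawdeg]
    return np.atleast_2d(P)@Rn.from_euler('z',p[3],degrees=True).as_matrix().T+p[:3]
def tile(img,x0,y0,w,h,s):
    t=cv2.resize(img[y0:y0+h,x0:x0+w],None,fx=s,fy=s,interpolation=cv2.INTER_CUBIC)
    t=np.clip(t.astype(float)*1.6,0,255).astype(np.uint8)
    for x in range(x0,x0+w):
        if x%10==0:
            X=int((x-x0+.5)*s); cv2.line(t,(X,0),(X,5),(0,0,255),1)
            if x%20==0: cv2.putText(t,str(x),(X-9,15),0,.33,(0,0,255),1)
    for y in range(y0,y0+h):
        if y%10==0:
            Y=int((y-y0+.5)*s); cv2.line(t,(0,Y),(5,Y),(0,0,255),1)
            if y%20==0: cv2.putText(t,str(y),(7,Y+4),0,.33,(0,0,255),1)
    return t
E
python3 - <<'E'
from h import *
t=cv2.imread("pics/top0.png"); s=cv2.imread("pics/side0.png")
A=np.vstack([np.hstack([tile(t,140,170,100,80,4),tile(t,285,148,100,110,4)[:440]][:1]),])
top=cv2.copyMakeBorder(tile(t,150,175,72,75,4),0,0,0,0,0)
row=lambda a,b:np.hstack([a,b])
# box tiles 110x112 , cover tiles 88x112 ; s=4 -> heights 300 at 75
c1=tile(t,155,176,100,75,4); c2=tile(s,140,198,100,75,4)
b1=tile(t,290,150,133,112,3); b2=tile(s,292,148,133,112,3)
h=lambda x:cv2.copyMakeBorder(x,0,336-x.shape[0],0,400-x.shape[1],0)if 0 else x
cv2.imwrite("pics/cov.png",row(c1,c2))
cv2.imwrite("pics/box.png",row(tile(t,292,152,90,105,4.4),tile(s,295,150,92,105,4.4)))
for n in("top0","side0"):
    f=load(n); R=cv2.Rodrigues(f["rvec"])[0]; print(n,"cam at",-R.T@f["tvec"], proj(f,[[228,528,0],[228,528,233],[300,400,0],[300,0,0],[500,300,0]]).round().tolist())
E
```

```text
top0 cam at [ 578.94803011 -116.29956797  914.07785418] [[-29.0, 383.0], [-133.0, 441.0], [30.0, 349.0], [219.0, 349.0], [78.0, 253.0]]
side0 cam at [245.7281247  -58.50875168 826.74524435] [[-126.0, 487.0], [-287.0, 512.0], [-30.0, 424.0], [222.0, 395.0], [46.0, 293.0]]
```

View pics/cov.png

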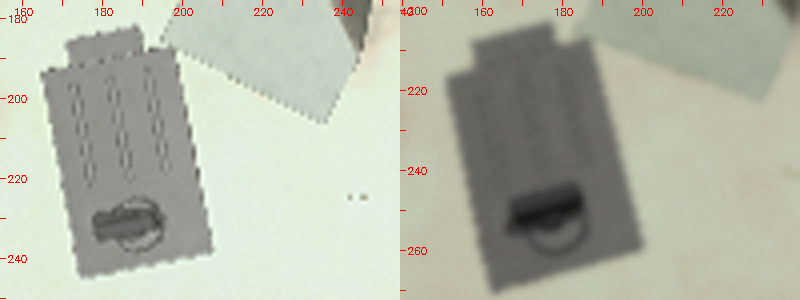

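View pics/box.png

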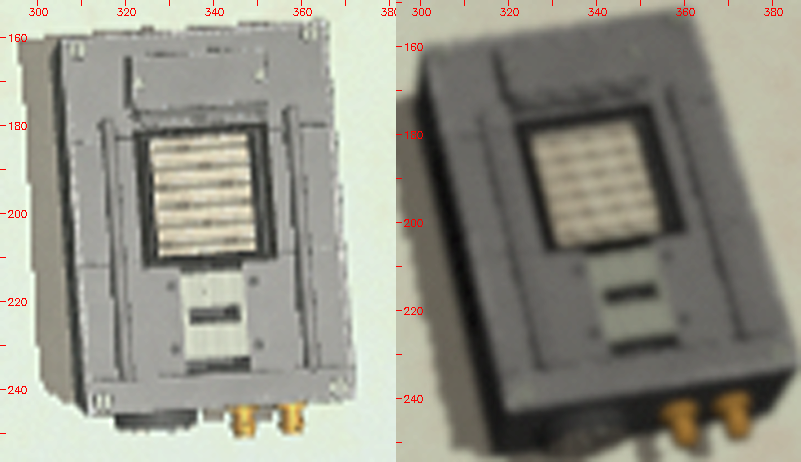

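```bash
cat >> h.py <<'E'
CP=np.array([[56,36,3],[56,-36,3],[-56,-36,3],[-56,36,3],[70,20,3],[70,-20,3]],float)
BP=np.array([[85,60,62],[85,-60,62],[-85,-60,62],[-85,60,62],[38,27,62],[38,-27,62],[-18,-27,62],[-18,27,62]],float)
def fit(P,obs,p0,free=4):
    # obs list of (frame,fish,pixels)
    def r(q):
        p=np.r_[q[:2],q[2] if free==4 else p0[2],q[-1]]
        return np.concatenate([(proj(f,place(p,P),k)-u).ravel() for f,k,u in obs])
    s=least_squares(r,np.array(p0)[[0,1,2,3] if free==4 else [0,1,3]],loss='soft_l1')
    return s.x, np.sqrt(np.mean(s.fun**2)), s.fun
E
python3 - <<'E'
from h import *
T,S=load("top0"),load("side0")
ct=np.array([(165.0,193.75),(198.5,187.5),(207.5,238),(174.5,244.5),(171,186.3),(189,182.3)])
cs=np.array([(151.25,216.5),(187,207.5),(200.25,259.5),(162.5,270.75),(157.75,208),(177.25,203.5)])
bt=np.array([(305.8,159.9),(365.6,156),(371.95,241.95),(311,245.8),(322.6,180.6),(352.2,179),(354.2,209.9),(324,212.6)])
bs=np.array([(300,160.2),(361.3,151.3),(385.9,233.6),(318.8,243.1),(322,177.2),(352.9,173.1),(360.4,202.2),(328.6,207)])
for nm,P,a,b,p0 in(("cover",CP,ct,cs,[600,100,0,10]),("box",BP,bt,bs,[600,-250,0,5])):
    for fr in(4,3):
        x,e,_=fit(P,[(T,0,a),(S,0,b)],p0,fr); print(nm,fr,x.round(2),"rms px",round(e,2))
def tri(u,v):
    return least_squares(lambda X:np.r_[proj(T,X)[0]-u,proj(S,X)[0]-v],[600,0,30]).x
slot=tri((340.1,222.9),(347.5,216.1)); print("slot",slot)
w=tri((155+127/4-.5,176+222/4-.5),(140+145/4-.5,198+200/4-.5)); print("wing top?",w)
E
```

```text
cover 4 [577.54  66.98   1.3   10.59] rms px 0.54
cover 3 [577.86  67.21  10.58] rms px 0.55
box 4 [ 604.32 -244.89    1.98    2.61] rms px 1.06
box 3 [ 604.81 -245.26    2.62] rms px 1.08
slot [ 560.78167818 -246.74766178   67.01547487]
wing top? [546.75805105  61.22090826  35.7193298 ]
```

```bash
cat >> h.py <<'E'
def delta(x,y,z,yaw):
    from workcell import telemetry
    s=telemetry.state(); p=s["ee_pos"]; R=Rn.from_euler('xyz',s["ee_rot"],degrees=True)
    d=R.inv().apply(np.array([x,y,z])-p)/10
    t=(s["ee_rot"][2]-yaw+90)%180-90
    print("t",round(s["time_s"],2),"pos",p.round(1),"rot",s["ee_rot"].round(2),"F",s["force"].round(1),"w",round(s["gripper_width"],1))
    print("tool shift cm",d.round(2),"turn",round(t,2))
E
python3 -m jog '[[[-4.76,-3.02,0],0,0.6],[[-4.76,-3.02,0],0,0.6],[[-4.76,-3.02,0],0,0.6],[[-4.76,-3.02,0],0,0.6],[[-4.76,-3.02,0],0,0.6],[[-4.76,-3.02,0],0,0.6],[[-4.76,-3.02,0],0,0.6],[[-4.76,-3.02,0],0,0.6],[[-4.76,-3.02,0],0,0.6],[[-4.76,-3.02,0],0,0.6]]'
python3 -m jog '[[[0,0,0],9.33,0.6],[[0,0,0],9.33,0.6],[[0,0,0],9.33,0.6],[[0,0,0],9.33,0.6],[[0,0,0],9.33,0.6],[[0,0,0],9.33,0.6]]'
python3 -c "
from h import *; delta(544.5,60.9,110,100.6)"
```

```text
time_s: 1.4
ee_pos: [553.5, 51.1, 230.4]
ee_rot: [-179.9, -0.0, 157.1]
force: [0.4, 0.1, 0.8]
gripper_width: 54.6
time_s: 2.15
ee_pos: [554.7, 45.9, 227.3]
ee_rot: [-179.7, 0.1, 98.8]
force: [0.1, 0.3, 0.4]
gripper_width: 54.5
t 2.15 pos [554.7  45.9 227.3] rot [-1.7965e+02  6.0000e-02  9.8820e+01] F [0.1 0.3 0.4] w 54.5
tool shift cm [ 1.65 -0.71 11.74] turn -1.78
```

```bash
python3 -m jog '[[[0.55,-0.23,3.2],-0.6,0.6],[[0.55,-0.23,3.2],-0.6,0.6],[[0.55,-0.23,3.2],-0.6,0.6],[[0,0,0],0,0.6],[[0,0,0],0,0.6]]'
python3 - <<'E'
from h import *
from workcell import viewer
delta(544.5,60.9,44,100.6)
f=viewer.grab_frame("wrist"); np.savez("pics/w1.npz",**f); im=f["color"][:,:,::-1]
cv2.imwrite("pics/w1.png",tile(im,0,0,512,384,1.56))
print(proj(f,place([577.54,66.98,0,10.59],np.vstack([CP,[[-34,0,32],[-34,16,41],[-34,-16,41]]])),1).round(1).tolist())
E
```

```text
time_s: 2.78
ee_pos: [545.4, 61.0, 129.8]
ee_rot: [-179.8, 0.1, 100.6]
force: [0.7, -0.1, -0.5]
gripper_width: 54.6
t 2.77 pos [545.4  61.  129.8] rot [-1.7976e+02  8.0000e-02  1.0058e+02] F [ 0.7 -0.1 -0.5] w 54.6
tool shift cm [ 0.01 -0.05  8.58] turn -0.02
[[347.9, 153.5], [342.8, 223.7], [233.0, 224.3], [231.7, 152.2], [360.3, 170.0], [357.0, 208.7], [254.9, 197.3], [254.9, 181.5], [254.8, 218.1]]
```

View pics/w1.png

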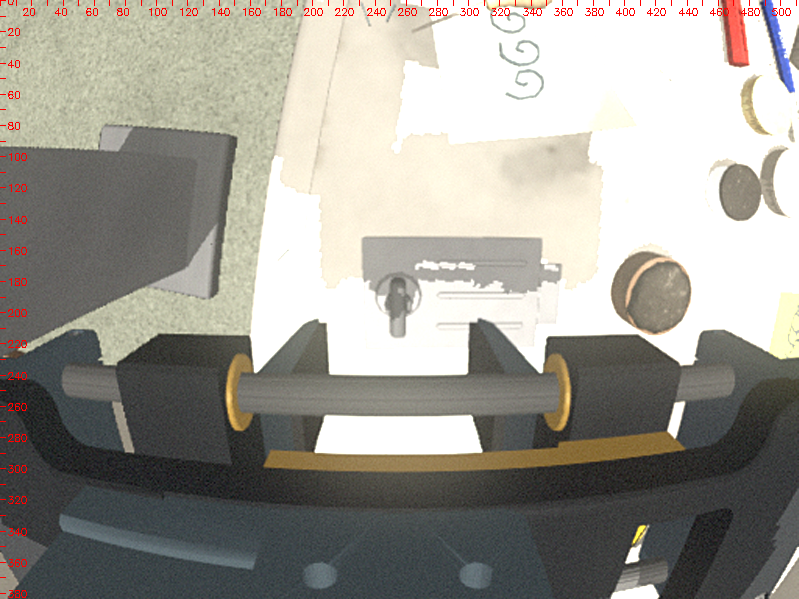

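```bash
python3 -m jog '[[[0,-0.02,3],0,0.5],[[0,-0.02,3],0,0.4],[[0,0,1.8],0,0.4],[[0,0,0.7],0,0.4]]'
python3 -m jog '[[[0,0,0],0,0],[[0,0,0],0,0],[[0,0,0],0,0],[[0,0,0],0,0]]' 35
python3 -m jog '[[[0,0,-0.5],0,0],[[0,0,-0.7],0,0],[[0,0,-0.7],0,0],[[0,0,0],0,0]]'
python3 - <<'E'
from h import *
delta(0,0,0,92.6)
from workcell import viewer
f=viewer.grab_frame("side"); cv2.imwrite("pics/s2.png",tile(np.ascontiguousarray(f["color"][:,:,::-1]),90,150,150,130,5))
E
```

```text
time_s: 3.32
ee_pos: [550.9, 60.5, 49.4]
ee_rot: [179.4, 0.2, 100.5]
force: [0.9, 1.0, -0.1]
gripper_width: 36.2
time_s: 3.82
ee_pos: [552.3, 60.4, 52.0]
ee_rot: [179.2, 0.2, 100.5]
force: [-0.4, 0.2, -2.1]
gripper_width: 8.7
time_s: 4.32
ee_pos: [552.3, 60.5, 72.8]
ee_rot: [179.1, 0.2, 100.5]
force: [-1.0, -0.2, -1.2]
gripper_width: 8.8
t 4.33 pos [552.3  60.5  72.8] rot [179.12   0.2  100.49] F [-1.  -0.2 -1.2] w 8.8
tool shift cm [  4.12 -55.52   6.41] turn 7.89
```

View pics/s2.png

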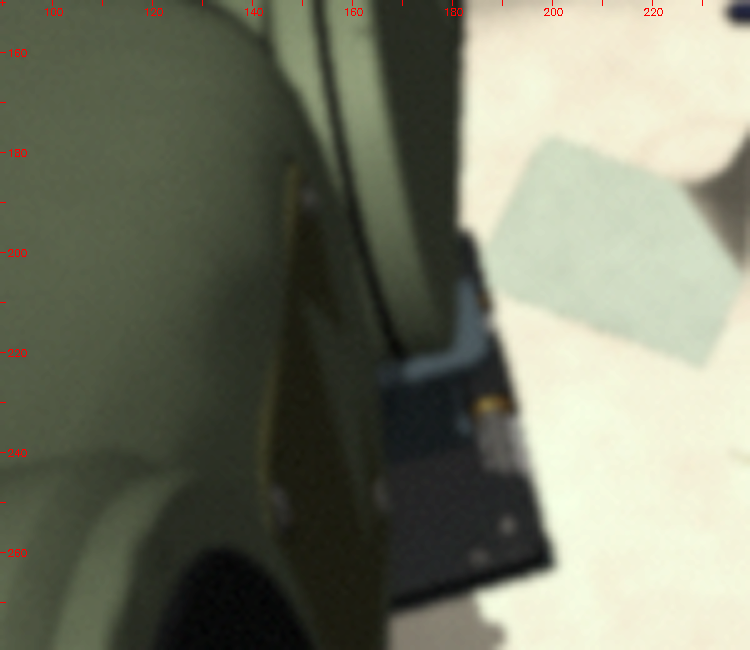

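```bash
python3 - <<'E'
from h import *
from workcell import viewer
f=viewer.grab_frame("wrist"); np.savez("pics/w2.npz",**f); im=np.ascontiguousarray(f["color"][:,:,::-1])
cv2.imwrite("pics/w2.png",tile(im,200,120,200,110,4))
# predicted corners for cover lifted, held level, wing top at TCP-11
for pit in(0,-.9,2):
  P=(np.vstack([CP,[[-34,16,41],[-34,-16,41]]])-[-34,0,41])@Rn.from_euler('y',pit,degrees=True).as_matrix().T
  print(pit,proj(f,place([552.3+.2,60.5,72.8-11,10.5],P),1).round(1).tolist())
E
```

```text
0 [[379.3, 166.5], [368.8, 256.4], [226.4, 260.4], [223.5, 165.3], [393.8, 187.9], [387.3, 237.1], [256.7, 210.3], [256.6, 260.1]]
-0.9 [[380.8, 166.8], [370.0, 257.1], [227.2, 260.2], [224.4, 165.2], [395.4, 188.4], [388.8, 237.9], [256.7, 210.3], [256.6, 260.1]]
2 [[376.0, 165.7], [365.9, 254.8], [224.6, 260.8], [221.4, 165.5], [390.2, 186.7], [384.0, 235.5], [256.7, 210.3], [256.6, 260.1]]
```

View pics/w2.png

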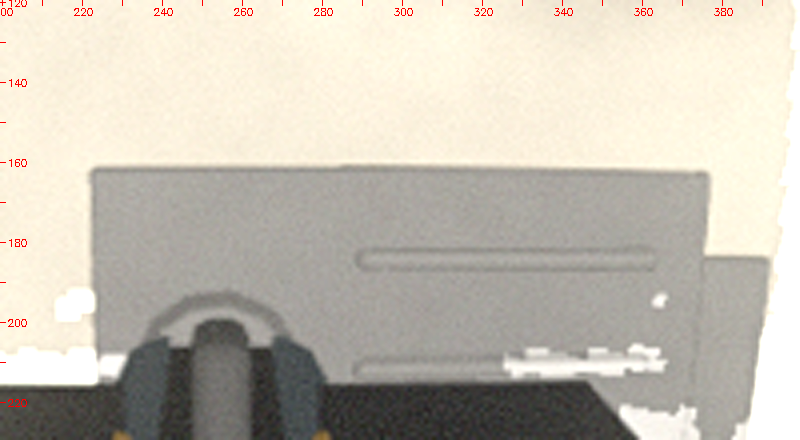

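```bash
python3 -m jog '[[[0,0,-1.5],0,0],[[0,0,-2.5],0,0],[[0,0,-2.5],0,0],[[0,0,-2.5],0,0],[[0,0,-1.5],0,0],[[0,0,-1],0,0],[[0,0,0],0,0]]'
python3 -m jog '[[[-1,-0.1,0],0.8,0],[[-2,-0.18,0],0.8,0],[[-2,-0.18,0],0.8,0],[[-2,-0.18,0],0.8,0],[[-2,-0.18,0],0.8,0],[[-2,-0.18,0],0.8,0],[[-2,-0.18,0],0.8,0],[[-2,-0.18,0],0.8,0],[[-2,-0.18,0],0.8,0],[[-2,-0.18,0],0.7,0]]'
python3 -m jog '[[[-2,0,0],0,0],[[-2,0,0],0,0],[[-2,0,0],0,0],[[-2,0,0],0,0],[[-2,0,0],0,0],[[-2,0,0],0,0],[[-2,0,0],0,0],[[-2,0,0],0,0],[[-1,0,0],0,0],[[0,0,0],0,0]]'
python3 - <<'E'
from h import *
from workcell import viewer
delta(590,-330,190,92.6)
f=viewer.grab_frame("wrist"); np.savez("pics/w3.npz",**f); im=np.ascontiguousarray(f["color"][:,:,::-1])
cv2.imwrite("pics/w3.png",tile(im,180,60,220,160,3.6))
print(proj(f,place([604.5,-245,0,2.62],BP),1).round(1).tolist())
E
```

```text
time_s: 5.3
ee_pos: [549.9, 60.6, 194.6]
ee_rot: [179.1, 0.2, 100.5]
force: [0.6, -0.4, -2.0]
gripper_width: 8.7
time_s: 6.55
ee_pos: [549.5, -147.5, 187.9]
ee_rot: [179.9, 0.2, 91.8]
force: [-0.4, -0.6, -1.4]
gripper_width: 8.6
time_s: 7.8
ee_pos: [553.8, -332.3, 186.7]
ee_rot: [-179.9, 0.2, 91.6]
force: [0.0, 0.4, -2.3]
gripper_width: 8.8
t 7.8 pos [ 553.8 -332.3  186.7] rot [-179.93    0.18   91.62] F [ 0.   0.4 -2.3] w 8.8
tool shift cm [ 0.12  3.63 -0.33] turn -0.98
[[394.4, 45.6], [393.7, 163.5], [223.4, 164.4], [220.6, 38.1], [351.9, 73.4], [352.0, 129.2], [294.5, 128.3], [293.8, 70.9]]
```

View pics/w3.png

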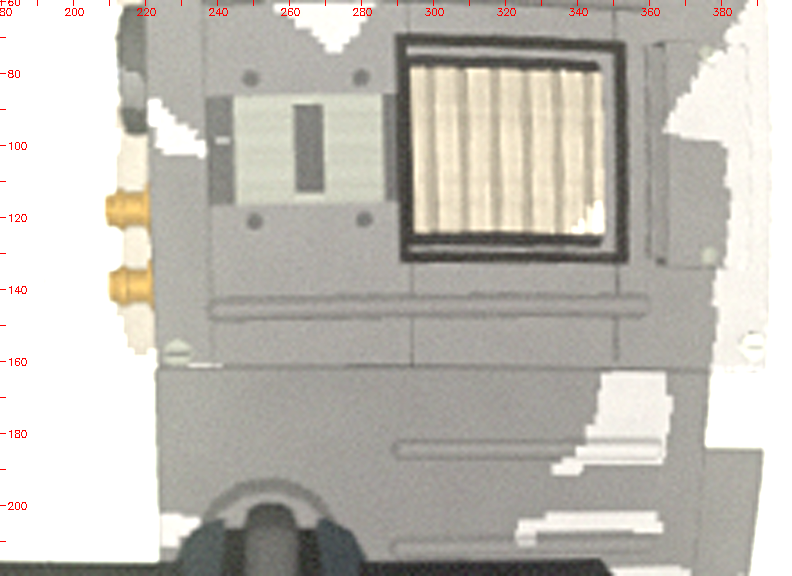

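```bash
cat > m.py <<'E'
from h import *
f=load("w3"); c=lambda L:np.array(L,float)/3.6-.5+[180,60]
bo=c([(614,50),(614,252),(412,250),(408,46),(210,308),(648,306)])
P=np.array([[38,27,62],[38,-27,62],[-18,-27,62],[-18,27,62],[-71,-41,67],[47,-41,67]],float)
for fr in(4,3):
    x,e,r=fit(P,[(f,1,bo)],[604.5,-245,0,2.6],fr); print("box",x.round(2),round(e,2),r.reshape(-1,2).round(1).tolist())
b=np.r_[x[:2],0,x[2]]
def onplane(px,z): return least_squares(lambda q:proj(f,[q[0],q[1],z],1)[0]-px,[560,-245]).x
inb=lambda q:(Rn.from_euler('z',-b[3],degrees=True).as_matrix()@np.r_[q-b[:2],0])[:2].round(2)
for n,u in(("slot",(308.5,149)),("winL",(207,150)),("winR",(396,150))): print(n,inb(onplane(c([u])[0],62)))
cc=c([(157,366),(707,367),(763,450),(270,503)])
Q=np.array([[-56,36,3],[56,36,3],[70,20,3],[-34,16,40]],float)-[-34,0,0]
def cov(q): # x,y of wing axis foot, yaw, pitch (nose down +), z fixed
    return Rn.from_euler('zy',[q[2],q[3]],degrees=True).as_matrix() if 0 else Rn.from_euler('ZY',[q[2],q[3]],degrees=True).as_matrix()
for z in(186.7-52,186.7-50,186.7-54):
    s=least_squares(lambda q:(proj(f,Q@cov(q).T+[q[0],q[1],z],1)-cc).ravel(),[553,-330,1.6,0])
    print("cover stud at",s.x.round(2),"z",z,s.fun.round(1).tolist(), "rel TCP",(s.x[:2]-[553.8,-332.3]).round(2))
E
python3 m.py
```

```text
box [ 604.26 -245.57   -5.08    2.92] 0.4 [[-0.2, 1.0], [0.2, -0.2], [-0.3, -0.1], [-0.1, 0.1], [-0.2, -0.1], [0.7, -0.3]]
box [ 603.32 -245.56    2.94] 0.78 [[0.5, 0.2], [0.9, -0.0], [-0.6, 0.0], [-0.4, -0.8], [-1.6, 0.4], [1.6, 0.1]]
slot [-43.66  -0.63]
winL [-69.51  -0.24]
winR [-21.27  -1.05]
cover stud at [ 551.41 -328.01    0.71    1.86] z 134.7 [-1.6, -2.9, 1.2, 0.5, -0.2, -0.9, 0.6, 3.0] rel TCP [-2.39  4.29]
cover stud at [ 5.5106e+02 -3.2758e+02  5.3000e-01  2.5400e+00] z 136.7 [-2.2, -3.2, 1.4, 0.4, -0.1, -0.9, 0.9, 3.2] rel TCP [-2.74  4.72]
cover stud at [ 551.76 -328.45    0.89    1.18] z 132.7 [-0.9, -2.6, 1.0, 0.5, -0.3, -1.0, 0.3, 2.7] rel TCP [-2.04  3.85]
```

```bash
cat >> m.py <<'E'
print('---')
for z in(186.7-52,186.7-55,186.7-57):
  for k in (0,1):
    g=(lambda q:q) if k==0 else (lambda q:[q[0],q[1],q[2],0])
    s=least_squares(lambda q:(proj(f,Q[:3]@cov(g(q)).T+[q[0],q[1],z],1)-cc[:3]).ravel(),[553,-330,1.6,0])
    print("cover stud at",s.x.round(2),"z",z,s.fun.round(1).tolist(), "rel TCP",(s.x[:2]-[553.8,-332.3]).round(2))
print("wing pix pred",proj(f,[[551.4,-328+16,134.7+41],[551.4,-328+16,134.7+23]],1),cc[3])
E
python3 m.py | sed -n '/---/,$p'
```

```text
---
cover stud at [ 552.62 -329.65    1.32    3.28] z 134.7 [-0.3, -0.0, 0.9, 1.0, -0.6, -1.0] rel TCP [-1.18  2.65]
cover stud at [ 551.43 -329.6     1.79    0.  ] z 134.7 [-2.6, -0.1, 1.8, 0.9, 1.3, -0.4] rel TCP [-2.37  2.7 ]
cover stud at [ 552.56 -330.08    1.61    1.28] z 131.7 [-0.3, -0.0, 0.7, 0.9, -0.4, -0.9] rel TCP [-1.24  2.22]
cover stud at [ 552.11 -330.06    1.8     0.  ] z 131.7 [-1.1, -0.1, 1.0, 0.9, 0.3, -0.7] rel TCP [-1.69  2.24]
cover stud at [ 5.5251e+02 -3.3037e+02  1.8200e+00 -1.4000e-01] z 129.7 [-0.3, -0.1, 0.5, 0.9, -0.3, -0.9] rel TCP [-1.29  1.93]
cover stud at [ 552.56 -330.37    1.8     0.  ] z 129.7 [-0.2, -0.1, 0.5, 0.9, -0.3, -0.9] rel TCP [-1.24  1.93]
wing pix pred [[253.12205779 202.62370165]
 [253.35363127 194.52989382]] [254.5        199.22222222]
```

```bash
python3 -m jog '[[[1,-0.15,0],-0.2,0],[[1.7,-0.3,0.5],-0.2,0],[[1.7,-0.3,0.7],-0.2,0],[[1.7,-0.2,1],-0.2,0],[[1,-0.2,1],-0.2,0],[[0.5,-0.1,1],-0.1,0],[[0,0,0.5],0,0],[[0,0,0],0,0]]'
python3 -c "
from h import *; delta(538.5,-250.3,126,92.8)"
```

```text
time_s: 8.85
ee_pos: [536.2, -245.8, 137.3]
ee_rot: [-179.8, 0.0, 93.1]
force: [-0.6, 0.3, -1.1]
gripper_width: 8.8
t 8.85 pos [ 536.2 -245.8  137.3] rot [-179.85    0.     93.13] F [-0.6  0.3 -1.1] w 8.8
tool shift cm [-0.46  0.21  1.13] turn 0.33
```

```bash
python3 -m jog '[[[-0.25,0.12,0.5],0.2,0],[[-0.2,0.1,0.6],0.1,0],[[0,0,0.4],0,0],[[0,0,0],0,0]]'
python3 - <<'E'
from h import *
from workcell import viewer
delta(538.5,-250.3,119,92.8)
f=viewer.grab_frame("wrist"); np.savez("pics/w4.npz",**f); im=np.ascontiguousarray(f["color"][:,:,::-1])
cv2.imwrite("pics/w4.png",tile(im,200,90,210,130,3.8))
b=[604.3,-245.5,0,2.85]
print("bead inner/top/keeper",proj(f,place(b,[[-71,38,62],[47,38,62],[-71,41,67],[47,41,67],[43,30,62],[67.5,23.5,62]]),1).round(1).tolist())
E
```

```text
time_s: 9.35
ee_pos: [539.3, -252.1, 121.5]
ee_rot: [-179.9, 0.1, 92.7]
force: [-0.4, 1.0, -1.2]
gripper_width: 8.6
t 9.35 pos [ 539.3 -252.1  121.5] rot [-1.7992e+02  6.0000e-02  9.2710e+01] F [-0.4  1.  -1.2] w 8.6
tool shift cm [ 0.19 -0.07  0.25] turn -0.09
bead inner/top/keeper [[248.0, 155.2], [400.7, 157.9], [247.8, 151.8], [403.9, 154.9], [395.5, 167.9], [420.5, 176.6]]
```

View pics/w4.png

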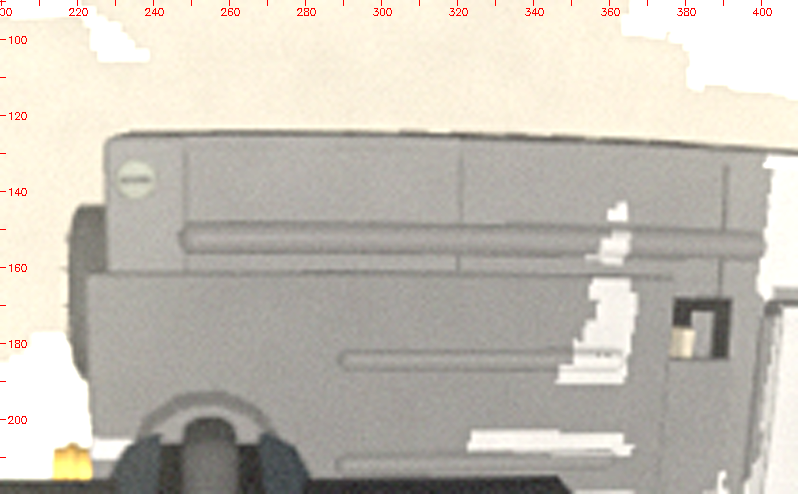

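```bash
python3 - <<'E'
from h import *
f=load("w4")
def onp(u,z): return least_squares(lambda q:proj(f,[q[0],q[1],z],1)[0]-u,[580,-215]).x
v=lambda X,Y:(X/3.8-.5+200,Y/3.8-.5+90)
yaw=np.deg2rad(2.75); n=np.array([-np.sin(yaw),np.cos(yaw)]); t=np.array([np.cos(yaw),np.sin(yaw)]);o=np.array([604.4,-245.5])
for X in(220,420,600):
    for nm,Y,z in(("bead mid",240+(X-181)*2/585,67),("bead in",254+(X-181)*2/585,64),("cover",273+(X-90)*4/580,72.5)):
        q=onp(v(X,Y),z)-o; print(nm,(q@t).round(1),(q@n).round(2),end=" | ")
    print()
for nm,X,Y,z in(("beadL",181,240,65),("beadR",766,242,65),("box left",107,200,62),("cov left",88,290,72),("lip",766,320,70)): 
    q=onp(v(X,Y),z)-o; print(nm,(q@t).round(1),(q@n).round(1))
E
```

```text
bead mid -64.5 40.25 | bead in -64.4 37.27 | cover -64.5 34.8 | 
bead mid -27.4 40.45 | bead in -26.8 37.45 | cover -28.3 34.8 | 
bead mid 7.9 41.15 | bead in 9.2 38.08 | cover 6.4 35.18 | 
beadL -71.7 40.0
beadR 45.3 42.1
box left -85.6 47.3
cov left -88.3 31.8
lip 44.1 27.1
```

```bash
python3 -m jog '[[[0.06,0,0.15],-0.2,0],[[0,0,0.15],0,0],[[0,0,0.1],0,0],[[0,0,0.1],0,0]]'
python3 -m jog '[[[0,0,0.1],0,0],[[0,0,0.05],0,0]]'
python3 -c "
from h import *; delta(538.0,-251.5,114,92.8)"
```

```text
time_s: 9.9
ee_pos: [539.7, -251.5, 116.9]
ee_rot: [-180.0, 0.1, 92.9]
force: [0.3, -0.1, -2.0]
gripper_width: 8.5
time_s: 10.15
ee_pos: [539.7, -251.5, 115.4]
ee_rot: [-180.0, 0.1, 92.9]
force: [-0.0, 0.2, -1.3]
gripper_width: 8.5
t 10.15 pos [ 539.7 -251.5  115.4] rot [-1.800e+02  1.000e-01  9.294e+01] F [-0.   0.2 -1.3] w 8.5
tool shift cm [ 0.01 -0.17  0.14] turn 0.14
```

```bash
python3 -m jog '[[[0,-0.1,0.05],0,0],[[0,0,0.05],0,0]]'
python3 -m jog '[[[0,0,0.06],0,0],[[0,0,0],0,0]]'
python3 -m jog '[[[0,0,0.06],0,0],[[0,0,0],0,0]]'
python3 -m jog '[[[0,0,0.06],0,0],[[0,0,0],0,0]]'
```

```text
time_s: 10.4
ee_pos: [538.7, -251.6, 114.4]
ee_rot: [180.0, 0.1, 92.9]
force: [-0.4, 0.1, -0.0]
gripper_width: 8.7
time_s: 10.65
ee_pos: [538.6, -251.6, 114.1]
ee_rot: [180.0, 0.1, 92.9]
force: [0.2, 0.5, -0.3]
gripper_width: 8.3
time_s: 10.9
ee_pos: [538.5, -251.6, 113.8]
ee_rot: [180.0, 0.1, 92.9]
force: [-0.9, 1.4, 1.0]
gripper_width: 8.8
time_s: 11.15
ee_pos: [538.5, -251.6, 113.6]
ee_rot: [180.0, 0.1, 92.9]
force: [-2.2, 0.3, 2.3]
gripper_width: 8.3
```

```bash
python3 -m jog '[[[0,0.2,-0.02],0,0],[[0,0.2,0],0,0],[[0,0.2,0],0,0],[[0,0,0],0,0]]'
python3 -m jog '[[[0,0.2,0],0,0],[[0,0.2,0],0,0],[[0,0.2,0],0,0],[[0,0,0],0,0]]'
python3 -c "
from h import *; delta(561,-250.5,114,92.8)"
```

```text
time_s: 11.65
ee_pos: [544.5, -251.5, 113.7]
ee_rot: [-180.0, 0.1, 93.0]
force: [-1.3, 0.1, 1.0]
gripper_width: 8.5
time_s: 12.15
ee_pos: [550.9, -251.2, 113.7]
ee_rot: [-180.0, 0.1, 93.0]
force: [-2.0, -0.0, 1.5]
gripper_width: 8.4
t 12.15 pos [ 550.9 -251.2  113.7] rot [-1.7995e+02  1.4000e-01  9.2950e+01] F [-2.  -0.   1.5] w 8.4
tool shift cm [ 0.01  1.02 -0.03] turn 0.15
```

```bash
python3 -m jog '[[[0,0.2,0],0,0],[[0,0.2,0],0,0],[[0,0.2,0],0,0],[[0,0.2,0],0,0],[[0,0.15,0],0,0],[[0,0,0],0,0],[[0,0,0],0,0]]'
python3 - <<'E'
from h import *
from workcell import viewer
delta(561,-250.5,114,92.8)
f=viewer.grab_frame("wrist"); np.savez("pics/w5.npz",**f); im=np.ascontiguousarray(f["color"][:,:,::-1])
cv2.imwrite("pics/w5.png",tile(im,200,110,210,130,3.8))
E
```

```text
time_s: 13.02
ee_pos: [560.9, -250.6, 113.7]
ee_rot: [-179.9, 0.1, 93.0]
force: [-1.6, -0.2, 1.8]
gripper_width: 8.6
t 13.03 pos [ 560.9 -250.6  113.7] rot [-1.7993e+02  1.4000e-01  9.2960e+01] F [-1.6 -0.2  1.8] w 8.6
tool shift cm [ 0.01  0.01 -0.03] turn 0.16
```

View pics/w5.png

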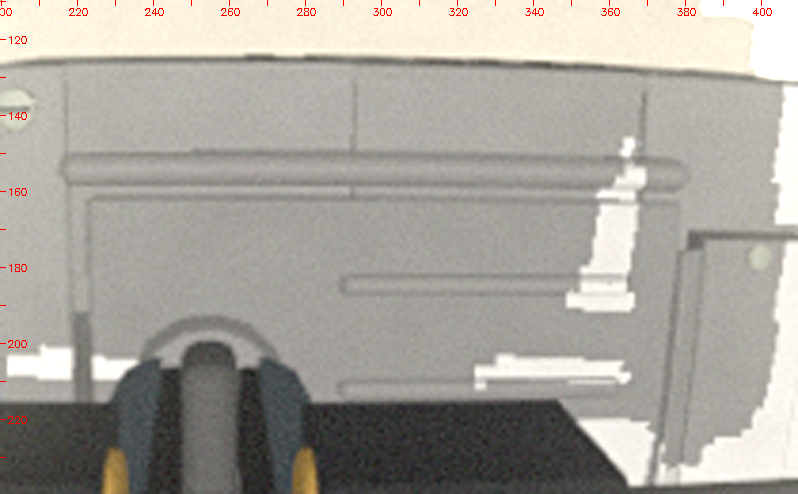

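```bash
python3 -m jog '[[[0,0,0.08],0,0],[[0,0,0],0,0]]'
python3 -m jog '[[[0,0,0.08],0,0],[[0,0,0],0,0]]'
python3 -m jog '[[[0,0,0.08],0,0],[[0,0,0],0,0]]'
```

```text
time_s: 13.32
ee_pos: [560.9, -250.7, 112.9]
ee_rot: [-179.9, 0.1, 93.0]
force: [-2.6, -0.0, 1.4]
gripper_width: 8.3
time_s: 13.58
ee_pos: [560.9, -250.7, 112.2]
ee_rot: [-180.0, 0.1, 92.9]
force: [-2.5, -0.3, 1.7]
gripper_width: 8.8
time_s: 13.82
ee_pos: [560.9, -250.7, 111.5]
ee_rot: [-180.0, 0.1, 93.0]
force: [-2.1, 0.2, 2.6]
gripper_width: 8.8
```

```bash
python3 -m jog '[[[0,0,0.08],0,0],[[0,0,0],0,0]]'
python3 -m jog '[[[0,0,0.08],0,0],[[0,0,0],0,0]]'
```

```text
time_s: 14.08
ee_pos: [560.9, -250.7, 110.8]
ee_rot: [-180.0, 0.1, 93.0]
force: [-2.5, 0.6, 2.9]
gripper_width: 8.5
time_s: 14.32
ee_pos: [560.9, -250.7, 110.0]
ee_rot: [-180.0, 0.1, 92.9]
force: [-1.9, 0.1, 3.7]
gripper_width: 8.4
```

```bash
python3 -m jog '[[[0,0,0.12],0,0],[[0,0,0.1],0,0],[[0,0,0],0,0]]'
python3 -m jog '[[[0,0,0.12],0,0],[[0,0,0.1],0,0],[[0,0,0],0,0]]'
python3 -m jog '[[[0,0,0.12],0,0],[[0,0,0.1],0,0],[[0,0,0],0,0]]'
```

```text
time_s: 14.7
ee_pos: [560.9, -250.7, 108.0]
ee_rot: [-180.0, 0.1, 93.0]
force: [-3.7, 0.0, 3.8]
gripper_width: 9.1
time_s: 15.08
ee_pos: [561.0, -250.7, 106.0]
ee_rot: [-180.0, 0.2, 92.9]
force: [-3.2, 0.3, 4.5]
gripper_width: 8.8
time_s: 15.45
ee_pos: [561.2, -250.7, 104.7]
ee_rot: [180.0, 0.2, 93.0]
force: [-3.5, 0.2, 4.2]
gripper_width: 8.5
```

```bash
python3 -m jog '[[[0,0,0.1],0,0],[[0,0,0],0,0]]'
python3 -m jog '[[[0,0,0.1],0,0],[[0,0,0],0,0]]'
python3 -m jog '[[[0,0,0.1],0,0],[[0,0,0],0,0]]'
```

```text
time_s: 15.7
ee_pos: [561.2, -250.7, 104.2]
ee_rot: [180.0, 0.2, 93.0]
force: [-1.7, 0.5, 4.0]
gripper_width: 8.2
time_s: 15.95
ee_pos: [561.2, -250.7, 103.7]
ee_rot: [179.9, 0.2, 93.0]
force: [-2.1, -0.0, 4.4]
gripper_width: 8.6
time_s: 16.2
ee_pos: [561.2, -250.7, 103.3]
ee_rot: [179.9, 0.2, 93.0]
force: [-3.5, -0.0, 4.2]
gripper_width: 8.7
```

```bash
python3 -m jog '[[[0,0,0.15],0,0],[[0,0,0.1],0,0],[[0,0,0],0,0]]'
python3 -m jog '[[[0,0,0.15],0,0],[[0,0,0.1],0,0],[[0,0,0],0,0]]'
```

```text
time_s: 16.58
ee_pos: [561.2, -250.7, 102.1]
ee_rot: [179.9, 0.2, 93.0]
force: [-3.0, 1.0, 4.5]
gripper_width: 8.8
time_s: 16.95
ee_pos: [561.2, -250.7, 101.2]
ee_rot: [179.9, 0.2, 93.0]
force: [-3.1, 0.0, 4.6]
gripper_width: 8.4
```

```bash
python3 -m jog '[[[0,0,0.15],0,0],[[0,0,0.1],0,0],[[0,0,0],0,0]]'
python3 - <<'E'
from h import *
from workcell import viewer
f=viewer.grab_frame("wrist"); np.savez("pics/w6.npz",**f); im=np.ascontiguousarray(f["color"][:,:,::-1])
cv2.imwrite("pics/w6.png",tile(im,200,110,210,130,3.8))
E
```

```text
time_s: 17.32
ee_pos: [561.1, -250.7, 100.8]
ee_rot: [179.8, 0.2, 93.0]
force: [-3.1, 0.0, 4.7]
gripper_width: 8.3
```

View pics/w6.png

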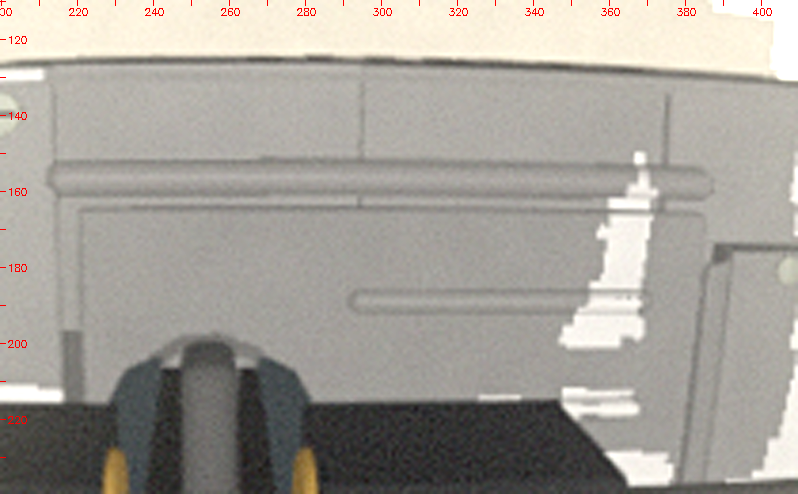

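```bash
python3 -m jog '[[[0,0,0.12],0,0],[[0,-0.02,0.12],5,0],[[0,-0.02,0.12],8,0]]'
python3 -m jog '[[[0,-0.02,0.12],9,0],[[0,-0.02,0.12],9,0],[[0,-0.02,0.12],9,0]]'
```

```text
time_s: 17.75
ee_pos: [560.6, -250.7, 100.5]
ee_rot: [179.7, 0.2, 79.6]
force: [-5.4, 1.1, 12.9]
gripper_width: 8.6
time_s: 18.12
ee_pos: [559.4, -250.3, 100.5]
ee_rot: [179.6, 0.1, 51.7]
force: [-4.8, 0.8, 11.3]
gripper_width: 8.7
```

```bash
python3 -m jog '[[[0,-0.02,0.05],9,0],[[0,-0.02,0.05],9,0],[[0,-0.02,0.05],9,0]]'
python3 -m jog '[[[0,-0.02,0.05],9,0],[[0,-0.02,0.05],9,0],[[0,0,0.03],4,0],[[0,0,0.03],2,0]]'
python3 -c "
from h import *; delta(560,-250.5,100,3)"
```

```text
time_s: 18.5
ee_pos: [558.5, -249.4, 100.6]
ee_rot: [179.7, -0.1, 23.8]
force: [-3.5, 1.0, 8.3]
gripper_width: 8.8
time_s: 19.0
ee_pos: [558.3, -248.3, 100.7]
ee_rot: [179.8, -0.2, -1.0]
force: [-2.4, 1.5, 6.9]
gripper_width: 8.6
t 19.0 pos [ 558.3 -248.3  100.7] rot [179.77  -0.21  -1.  ] F [-2.4  1.5  6.9] w 8.6
tool shift cm [0.17 0.22 0.07] turn -4.0
```

```bash
python3 -m jog '[[[0,0,-0.1],-1.5,0],[[0,0,-0.12],-1,0],[[0,0,-0.12],0,0],[[0,0,0],0,0]]'
python3 -m jog '[[[0,0,0],0,0.12],[[0,0,0],0,0.2],[[0,0,0],0,0.3],[[0,0,0],0,0.4],[[0,0,0],0,0.4]]'
python3 -m jog '[[[0,0,-1],0,0.4],[[0,0,-2],0,0.4],[[0,0,-2.5],0,0.4],[[0,0,-2.5],0,0.4],[[-1,0,-2.5],0,0.4],[[-2,0,-1.5],0,0.4],[[-2,0,0],0,0.4],[[0,0,0],0,0.4]]'
python3 - <<'E'
from h import *
from workcell import viewer
delta(560,-250.5,100,3)
f=viewer.grab_frame("wrist"); np.savez("pics/w7.npz",**f)
g=viewer.grab_frame("side"); np.savez("pics/s7.npz",**g)
a=f["color"][:,:,::-1]
cv2.imwrite("pics/w7.png",tile(np.ascontiguousarray(a),0,0,512,384,1.55))
E
```

```text
time_s: 19.5
ee_pos: [558.3, -248.3, 103.9]
ee_rot: [179.8, -0.2, 1.6]
force: [-3.4, 0.8, 4.4]
gripper_width: 8.8
time_s: 20.12
ee_pos: [559.7, -248.3, 102.4]
ee_rot: [179.8, -0.3, 1.6]
force: [0.3, -0.6, -0.1]
gripper_width: 36.4
time_s: 21.12
ee_pos: [509.1, -249.6, 231.7]
ee_rot: [179.6, -0.7, 1.6]
force: [0.5, -0.0, 0.1]
gripper_width: 36.4
t 21.12 pos [ 509.1 -249.6  231.7] rot [179.57  -0.69   1.61] F [ 0.5 -0.   0.1] w 36.4
tool shift cm [ 4.93  0.13 13.24] turn -1.39
```

View pics/w7.png

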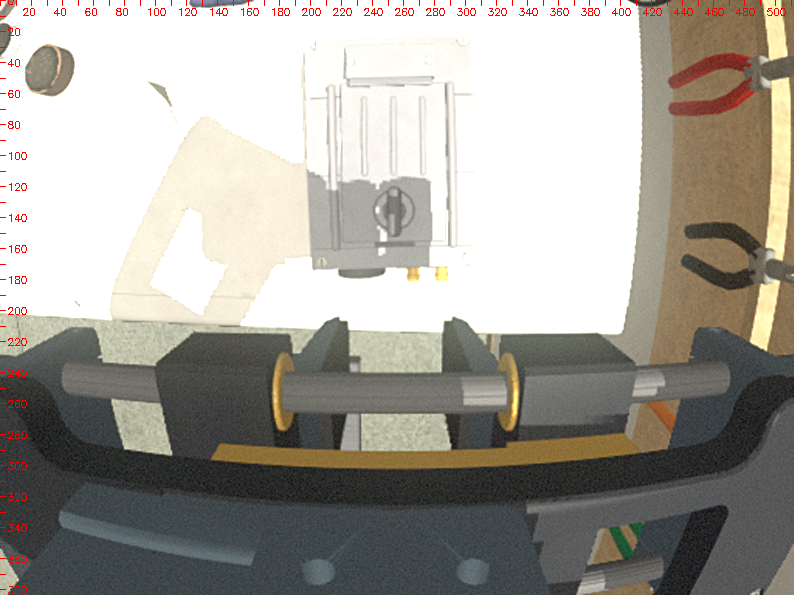

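```bash
python3 - <<'E'
from h import *
from workcell import viewer
a=[]
for n,x,y in(("top",292,152),("side",295,140)):
    f=viewer.grab_frame(n); np.savez(f"pics/{n}8.npz",**f)
    a.append(tile(np.ascontiguousarray(f["color"][:,:,::-1]),x,y,90,105,4.4))
    b=[604.5,-245.2,0,2.7]
    for d in(0,9,13): print(n,d,"wing top ends",proj(f,place(b,[[-28,0,103-d],[-60,0,103-d]])).round(1).tolist())
cv2.imwrite("pics/fin.png",np.hstack(a))
E
```

```text
top 0 wing top ends [[342.3, 214.7], [343.5, 231.9]]
top 9 wing top ends [[341.6, 214.7], [342.7, 231.7]]
top 13 wing top ends [[341.2, 214.7], [342.4, 231.6]]
side 0 wing top ends [[349.5, 199.3], [354.1, 216.2]]
side 9 wing top ends [[348.6, 201.5], [353.1, 218.3]]
side 13 wing top ends [[348.2, 202.5], [352.7, 219.3]]
```

```bash
python3 - <<'E'
from h import *
for n,x0,y0 in(("top8",330,205),("side8",336,192)):
    g=cv2.cvtColor(load(n)["color"],cv2.COLOR_RGB2GRAY)[y0:y0+36:1,x0:x0+28]
    print(n,"x0",x0); 
    for i in range(0,36): print(y0+i,' '.join('%3d'%v for v in g[i]))
E
```

```text
top8 x0 330
205  91 105 103 103 104 103 103 105 107  83 100 105 107 104 106 107 106 107 109  68 111  88 108 108 108 108 108 110
206  92 104 104 104 104 104 105 105 106  81 107 100 106 106 106 107 106 107 108  65 112  80 107 107 108 107 108 109
207  96 105 105 104 103 104 105 107 106  78 110  81 105 105 105 106 107 106 109  61 110  87 106 109 109 109 109 109
208  97 104 105 105 104 105 105 106 107  78 109  84 106 106 105 106 106 106 109  58 111  92 108 108 108 109 109 110
209  96 105 105 106 106 104 105 105 106  81 108  90 107 106 106 106 108 108 111  62 105  95 109 109 110 107 108 109
210  97 105 105 106 105 105 104 106 107  74 102  97 108 108 106 109  98  98 101  70  84 103 110 109 109 109 109 108
211 100  95 106 107 107 105 105 105 108  55  80  98  97  99  98  99  62  61  63  63  62 101 101  98 110 107 108 108
212  97  61  97  96 106 107  96  96  98  62  61  62  61  61  61  63  63  65  65  65  64  62  62  59 110 109 108 107
213  61  61  60  59 109  96  61  60  60  62  64  63  63  63  62  64  64  64  64  64  65  65  64  60 109 109 108 107
214  63  65  65  61 100  61  62  63  61  64 
[... 6576 characters left out ...]
  65
222  52  53  54  55  56  57  58  59  58  60  60  61  61  61  61  63  62  62  62  63  63  63  64  64  64  64  64  65
223  54  55  55  56  57  57  58  58  59  61  61  60  61  62  62  61  62  63  63  64  65  63  64  64  64  64  65  65
224  53  54  55  55  57  58  57  59  60  60  61  61  61  62  62  62  64  63  63  63  63  64  64  65  64  65  66  66
225  54  55  56  56  57  58  59  59  60  61  61  62  62  61  64  63  63  64  63  63  65  63  64  65  65  64  65  65
226  55  55  55  56  57  59  59  60  61  61  61  62  62  64  63  63  63  64  63  64  64  64  65  65  65  64  65  65
227  55  56  56  57  58  59  60  61  61  61  61  63  63  62  63  63  64  64  64  64  65  64  64  65  64  66  65  66
```

```bash
python3 -m jog '[[[0,-2,0],0,0.4],[[0,-3,0],0,0.4],[[0,-3,0],0,0.4],[[0,-3,0],0,0.4],[[0,-3,0],0,0.4],[[0,-3,0],0,0.4],[[0,-3,0],0,0.4],[[0,-3,0],0,0.4],[[0,-2,0],0,0.4],[[0,0,0],0,0.4]]'
python3 - <<'E'
from h import *
from workcell import viewer
f=viewer.grab_frame("side"); np.savez("pics/side9.npz",**f)
g=cv2.cvtColor(f["color"],cv2.COLOR_RGB2GRAY)
for y in range(196,230): print(y,' '.join('%3d'%v for v in g[y,338:368]))
b=[604.5,-245.2,0,2.7]
for d in(9,13):
    print(d,"top ends +-4.5",proj(f,place(b,[[-28,4.5,103-d],[-28,-4.5,103-d],[-60,4.5,103-d],[-60,-4.5,103-d],[-60,4.5,85-d],[-60,-4.5,85-d]])).round(1).tolist())
E
```

```text
time_s: 22.58
ee_pos: [501.9, 20.1, 225.9]
ee_rot: [-180.0, -0.3, 2.0]
force: [1.1, -0.1, 1.4]
gripper_width: 36.4
196  86  86  84  81  77  79  84  85  87  87  88  87  86  85  83  79  79  83  85  86  88  87  89  89  86  78  68  69  79  85
197  86  85  85  82  77  77  84  85  86  86  86  87  87  86  84  81  78  82  83  85  87  88  88  89  88  83  70  67  77  85
198  84  85  85  81  79  79  83  84  85  87  87  88  87  87  86  82  78  80  83  85  86  88  89  87  88  85  72  64  73  82
199  84  85  84  84  81  78  81  82  86  85  85  85  86  87  85  84  78  80  83  85  86  88  88  88  89  85  75  64  70  80
200  85  85  85  85  82  79  80  84  85  83  81  81  82  82  84  83  79  79  83  86  89  87  89  89  88  85  76  65  66  77
201  85  85  86  85  83  79  80  84  80  75  69  69  69  73  80  84  81  80  82  85  88  87  89  88  89  87  79  66  63  75
202  86  85  85  84  84  81  81  80  74  61  54  53  56  63  74  83  84  84  85  86  87  88  89  88  88  86  81  68  62  71
203  85  85  85  85  84  83  80  75  62  48  43  47  49  56  67  80  85  85  87  88  88  89  88  88  88  87  83  73  
[... 2759 characters left out ...]
 83  83  83  83  82  80  79  78  79  78  76  72  68  65  63  64  70  78  82  81  79  77  76  79  82
227  85  84  83  82  80  78  78  76  73  71  67  63  62  61  60  56  53  49  45  43  46  59  74  81  82  82  81  79  79  82
228  82  80  78  75  71  66  63  59  57  52  47  45  43  43  43  43  43  44  45  45  48  59  71  79  81  82  83  82  81  81
229  79  80  79  77  71  63  51  42  40  40  41  43  48  51  51  52  55  62  66  67  68  70  75  79  81  85  85  85  85  85
9 top ends +-4.5 [[346.0, 201.9], [351.1, 201.2], [350.5, 218.7], [355.7, 218.0], [348.8, 222.9], [353.8, 222.1]]
13 top ends +-4.5 [[345.7, 202.9], [350.7, 202.1], [350.1, 219.7], [355.3, 218.9], [348.4, 223.8], [353.4, 223.0]]
```

```bash
python3 -c "
from workcell import job_done,telemetry
s=telemetry.state(); print(s['time_s'],s['force'],s['qvel'].round(2)); job_done()"
```

```text
22.625 [0.37903411 0.50431738 0.43591638] [-1.82  0.02 -0.22 -0.57 -0.13 -0.53]
the job is handed in; nothing more can be done
```

The cover is back on the filter box and locked, and I handed the job in at 22.6 s of the 72 s. The system reports no verdict, so this rests on my own checks.

**What I did:** I picked up the cover by its wing and laid it between the guides just short of the keeper. I slid it about 22 mm so the tongue went under. The stud found its slot on the first gentle press. I pushed it to its stop, turned the wing clockwise, eased it up, let go and moved the arm clear.

**Last checks:**
- **Seating:** the wrist view after the slide showed the cover flat between the guide beads. Its origin was at about box x -10 mm, which puts the tongue tip about 7–8 mm from the stop.
- **Push:** the stud stopped 13 mm below where it started, as expected. The wrist force peaked at about 13 N in the readings I took.
- **Turn:** the gripper turned about 94°, and the last wrist view shows the wing lying along the cover.
- **Detent:** the wing's far end in the side camera fits a stud depth of about 9 mm rather than 13 mm. Those two differ by only about 1 pixel, so the detent is likely but not certain.

**What went wrong or disagreed:**
- **Descent to the wing:** I went down too fast. The tool drifted about 6–7 mm and tilted about 1°, so I gripped the wing 8 mm higher than planned. The tilt went away during the carry, and the grip held.
- **Slot position:** camera estimates ranged from box x -42 to -46 mm, so I relied on feel.
- **Push force:** it read only about 4.5 N where the spring should give about 7 N, until the stop was reached.
- **Bystanders:** I did not measure the cutters and pitch block again at the end. None of the moves went near them.

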